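# Put the art table in order

## Robot

A 6-joint arm with a two-finger parallel gripper is mounted at the origin on the work surface. World frame = base frame: x ahead of the robot, y to its left, z up, the work surface at z = 0. Lengths are in m, angles in degrees, forces in N, time in s.
With the tool pointing down it reaches from about 0.4 to 0.825 m from the base axis. Payload 7 kg.
Tool frame: the origin (TCP) lies midway between the tips of the shut fingers; the grasp point (between the pads) lies 19 mm behind it; z points along the fingers, y is the line along which they close (so a half turn about z gives the same grasp; the last joint's range is limited). The gripper opens to 88 mm and grips with 3 to 60 N. Pads are 19 mm wide; open, the fingers measure 130 mm over their backs; the gripper's body (78 mm by 193 mm) begins 47 mm behind the grasp point.
Start: joints at [86.35, 20.546, 0.682, 0, -70.136, -16.507], TCP at [0.233, 0.634, 0.206] pointing down, gripper open.
Joint ranges: [-176.03, 176.03], [-82.01, 121.73], [-58.28, 71.71], [-173.87, 95.51], [-174.79, -0.11], [-173.66, 173.66]. Speed limits (degrees/s): [136.94, 136.94, 172.46, 180, 180, 180].

## Interface

Orientations are given as [roll, pitch, yaw] about the fixed x, y, z axes, in that order (R = Rz(yaw) Ry(pitch) Rx(roll)).
In Python, from plant import r, eyes, workorder gives the robot as it stands.
- The arm moves only by the tool step_arm, never from a script. Its argument "plan" is a list of rows, each a list of 5 numbers: the shift along the tool's x, y, z each as a share of 25 cm, from -1 to 1, then the turn about the tool's z as a share of 60 degrees, from -1 to 1, then the finger opening in mm, from 0 to 87.6. In form: [[x, y, z, turn, jaw], ...]. A call has 1 to 12 rows; each row is the pose to reach, as a shift and turn from the pose commanded when the call began, along the tool's axes at that moment; what a row does not reach only later rows make up. A row lasts 1/12 s, in which the tool goes at most 41.7 mm and 7.16 degrees, less where a joint would pass 70% of its speed; a pose out of reach is approached as far as the arm can. A call with a number of a shift or a turn outside -1 to 1 is refused whole. A call with a gripper value outside its range is refused whole. The fingers move at their own pace and stop on an object; "newtons" is the grip in N (left out, the last holds). Time passes only in rows, so rows that repeat a pose let the fingers close. It gives the time, the measured TCP pose, the force, the opening and the grip force at its end, in the units of the state.
- r.get_state(): the state, without advancing time (a new reading comes with each control period).
- eyes.capture(name): name is "scene" or "side" or "wrist"; returns the picture (480x640x3 uint8, red, green, blue); there is no depth.
- eyes.camera_model(name): a dict with "fov_y" (degrees; the focal length in pixels is half the picture's height over the tangent of half this angle, whatever the lens; pixels are square), "cx", "cy" (the principal point, pixels), "world_to_cam" (4x4, takes a point from world to camera coordinates); the wrist camera has in their place "hand_eye" (4x4, takes a point from camera to tool coordinates, whose origin is the TCP and whose axes are the flange's). Camera axes: x right, y up, looking along -z (the intrinsics and any distortion apply to the point x, -y, -z); pixel columns grow to the right and rows downward; lengths in m; the calibration is good to about 2 mm. A picture is of the moment at which its call begins: read the wrist's pose just before it. camera_model takes no time and is no camera call.
- workorder.close_job(): hands the job in; it is judged then, once.
The state is a dict: "time_s": time; "joints": joint angles; "qd": joint speeds; "joint_torque": joint torques, N m; "tcp_pos": TCP position; "eef_rot": TCP orientation; "contact_force": force on the tool from outside, world axes, zero at the start; "moment": the same for the moment, N m; "gripper_width": finger opening in m; "gripper_force": force on a finger pad.
Only numpy, scipy, OpenCV 4.12 (cv2) and the standard library are available. Lean on these libraries where they do the work, as an engineer would, in place of code of your own. Each camera call takes 0.05 s, during which the arm holds its last target. There are 200 camera calls.

## Task

Put away the five things lying on the cutting mat: the marker lengthwise in the plain metal pen tray, and the two paint pots upright in the divided wooden tray, the squat pot in its wide bay and the slim pot in its narrow bay. Shingle the two panels white side up along the flat wooden display tray: the large one first, flat on the tray and up against the raised end stop, then the small one in line with it, lapping over the large one's free end by about a quarter of its own length, with its other end resting down on the tray. Never tip a pot over, and leave the mug and the tin of pastels where they are.

Things in the scene. Friction and masses are not known exactly. Their poses are not given: they have to be found in the camera images.
- large_panel_mid (a point): Centre of the large loose panel: plain wood with a white top face, 80 mm long (its x) x 50 mm wide (its y) x 8 mm thick (its z, up at the start). Starts lying flat on the mat. 26 to 47 g.
- small_panel_mid (a point): Centre of the small loose panel: same make, 60 mm long (its x) x 50 mm wide (its y) x 8 mm thick (its z). Starts lying flat on the mat. 20 to 35 g.
- squat_pot_mid (a point): Centre (half-way up) of the squat loose paint pot: upright closed cylinder, white with a black lid, diameter 54 mm, height 42 mm, z up.
- slim_pot_mid (a point): Centre (half-way up) of the slim loose paint pot: upright closed cylinder, white with a black lid, diameter 30 mm, height 56 mm, z up.
- marker_mid (a point): Centre of the loose marker, a flat-sided brass-coloured barrel with a black cap that does not roll: 112 mm long (its x, cap at +x) x 22 mm wide (its y) x 18 mm high (its z). Either end may point either way in the tray.
- fan_tray: Display tray for the panels: a flat dark wooden board, 152 mm (y) x 70 mm (x), 4 mm thick, without side walls; a stop, 5 mm thick, standing 20 mm above the table, closes its +y end (inner face at y = +71 mm). The other end is open. Fixed to the table. Origin: centre of its underside, on the table. Its y axis runs along its length.
- pen_tray: Pen tray: an undivided open steel tray, outside 148 mm (y) x 92 mm (x), walls 4 mm thick and 10 mm high above the table, floor about 4 mm thick. Fixed to the table. Origin: centre of its underside, on the table. Its y axis runs along its length.
- pot_tray: Pot tray: an open wooden tray, outside 136 mm (y) x 80 mm (x), floor 4 mm thick, walls and one divider 4 mm thick and 14 mm high above the table. The divider is centred at y = +14 mm. Wide bay: 76 mm (y) x 72 mm (x), centre at y = -26 mm. Narrow bay: 48 mm (y) x 72 mm (x), centre at y = +40 mm. Fixed to the table. Origin: centre of its underside, on the table. Its y axis runs along its length.
- mug: A white mug standing to the left of the work, a bystander: diameter 80 mm, height 90 mm, origin at the centre of its underside.
- pastel_tin: A shallow black open tin with pastels, to the right of the work, a bystander: 150 (x) x 190 (y) x 25 mm, origin at the centre of its underside.
Things that resemble listed ones, but are neither listed nor needed, are in the scene too. What is shaped like the part that bears small_panel_mid but red or yellow is not meant.

How it is judged:
By the outcome, as a careful person would: the job done as asked, in the order asked, and still so for the second after the job is handed in, with the robot touching nothing.
It also fails if it takes over 115 s, if anything falls off the work surface, if the arm or the gripper's body presses on something with over 40 N, if the wrist force passes 120 N, or if a joint passes its speed limit or range.

## Working session

There is one attempt and no reset: what is moved stays moved. The work goes in short steps, Python scripts to look and compute and a tool call to move; the robot and the scene stay as the last step left them, time stands still between calls to the robot, and variables do not carry over. Pictures are saved under pics/ and viewed, at most 14 in all, crops included, and the job is handed in when it is done.

Besides the shell and the picture viewer there is one more tool, called after "Call:" by a JSON object that holds its "method" and its "body". step_arm: Moves the arm, as the interface text tells. Its arguments: {"type":"object","properties":{"plan":{"type":"array"},"newtons":{"type":"number"}},"required":["plan"]}

```bash
ls; mkdir -p pics; python3 - <<'E'
from plant import r,eyes,workorder
import cv2,json
for n in ["scene","side","wrist"]:
    cv2.imwrite(f"pics/{n}0.png",eyes.capture(n)[:,:,::-1])
    m=eyes.camera_model(n); print(n,m)
print(r.get_state())
E
```

```text
pics
scene {'fov_y': 43.498936220429016, 'cx': 309.2567633947336, 'cy': 244.22827879231866, 'world_to_cam': array([[-0.81892547,  0.57359154, -0.01880996,  0.40433482],
       [-0.44657447, -0.61631022,  0.64863931,  0.18432256],
       [ 0.36046125,  0.53958731,  0.76086347, -1.79422304],
       [ 0.        ,  0.        ,  0.        ,  1.        ]])}
side {'fov_y': 42.733760002944756, 'cx': 331.9847001686994, 'cy': 240.11525021310507, 'world_to_cam': array([[ 0.86463205, -0.50235159,  0.00736838, -0.42894588],
       [ 0.351121  ,  0.61469847,  0.70630011, -0.20546962],
       [-0.35934032, -0.60810252,  0.70787419, -1.2312717 ],
       [ 0.        ,  0.        ,  0.        ,  1.        ]])}
wrist {'fov_y': 67.37494390836612, 'cx': 319.3487646916424, 'cy': 240.89244711753705, 'hand_eye': array([[-8.05884843e-04,  9.57976630e-01,  2.86845127e-01,
         7.68920848e-02],
       [ 9.99999574e-01,  6.42973323e-04,  6.62138084e-04,
         1.29233401e-04],
       [ 4.49879046e-04,  2.86845538e-01, -9.57976740e-01,
        -1.78495633e-01],
       [ 0.00000000e+00,  0.00000000e+00,  0.00000000e+00,
         1.00000000e+00]])}
{'time_s': 0.15, 'joints': array([ 8.63515002e+01,  2.05805502e+01,  6.48060265e-01, -1.37613357e-02,
       -7.01346346e+01, -1.65057450e+01]), 'qd': array([ 0.00515485, -0.11818392,  0.16476967,  0.1635505 , -0.00729198,
       -0.02989662]), 'joint_torque': array([-8.61504777e-04, -5.83275640e+01,  2.93290186e+01,  7.00114310e+00,
        8.73546232e-03, -1.09412042e-04]), 'tcp_pos': array([0.23248208, 0.63331145, 0.20517409]), 'eef_rot': array([ 1.79931966e+02, -6.66715314e-03, -2.01589248e+01]), 'contact_force': array([ 0.17680901, -0.22728222,  0.27399649]), 'moment': array([0.05619929, 0.0370821 , 0.00229541]), 'gripper_force': 0.0, 'gripper_width': 0.08775914307791002}
```

View pics/scene0.png

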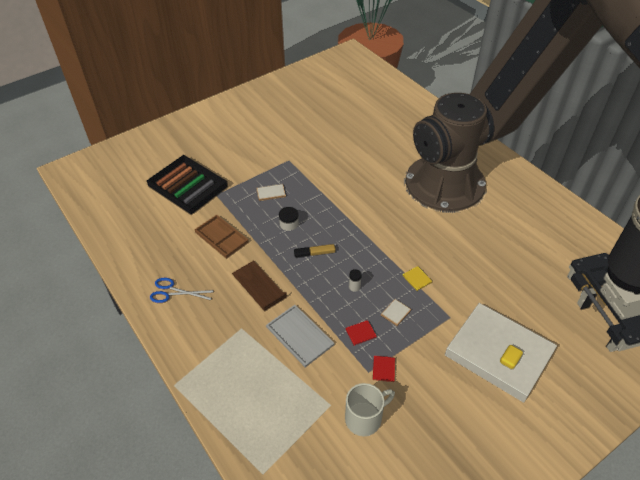

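View pics/side0.png

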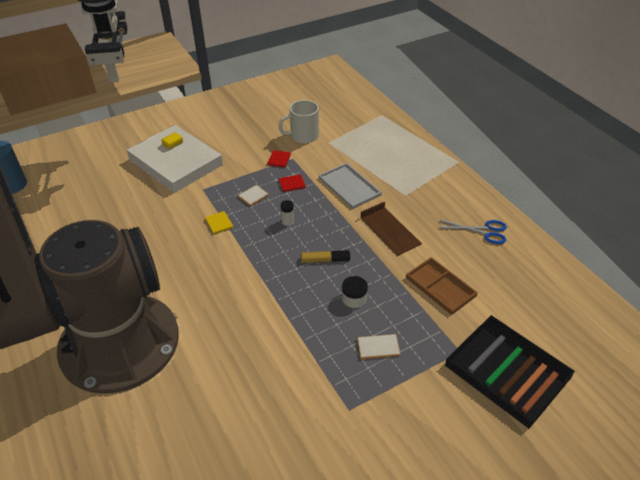

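Scene view: large white panel (271,191), squat pot (289,218), marker (315,251), slim pot (355,280), small white panel (396,312). Lookalikes for the small panel: red (361,332), red (385,368), yellow (417,279), yellow on the book (512,356). The choice is the white one at (396,312). Trays: pot (222,236), fan (260,285), pen (301,334). The side view agrees: panels (378,347) and (252,195), pots (354,290) and (287,212), marker (325,257).

```bash
cat > h.py <<'E'
import numpy as np,cv2
from plant import r,eyes,workorder
from scipy.spatial.transform import Rotation as Ro
def cam(n,st=None):
    m=eyes.camera_model(n); f=240/np.tan(np.radians(m['fov_y']/2))
    if n=='wrist':
        T=np.eye(4);T[:3,:3]=Ro.from_euler('xyz',st['eef_rot'],degrees=True).as_matrix();T[:3,3]=st['tcp_pos']
        C=T@m['hand_eye']
    else: C=np.linalg.inv(m['world_to_cam'])
    return f,m['cx'],m['cy'],C
def cast(c,px,z):
    f,cx,cy,C=c; px=np.atleast_2d(np.asarray(px,float))
    d=np.c_[(px[:,0]-cx)/f,-(px[:,1]-cy)/f,-np.ones(len(px))]@C[:3,:3].T
    o=C[:3,3]; return (o+d*((z-o[2])/d[:,2])[:,None])[:,:2]
def proj(c,P):
    f,cx,cy,C=c; p=(np.atleast_2d(P)-C[:3,3])@C[:3,:3]
    return np.c_[cx+f*p[:,0]/-p[:,2],cy-f*p[:,1]/-p[:,2]]
def blob(mask,seed,rad=40):
    n,l,s,ce=cv2.connectedComponentsWithStats(mask.astype(np.uint8))
    ys,xs=np.mgrid[:480,:640]; dd=np.where(mask,(xs-seed[0])**2+(ys-seed[1])**2,1e9)
    k=l.flat[dd.argmin()]
    return (l==k).astype(np.uint8)
def rect(c,m,z):
    ct=max(cv2.findContours(m,0,1)[0],key=cv2.contourArea)[:,0]
    w=cast(c,ct,z); (x,y),(a,b),t=cv2.minAreaRect((w*1000).astype(np.float32))
    if a<b: a,b,t=b,a,t+90
    return np.round([x,y,a,b,(t+90)%180-90],1)   # mm, long-axis angle deg
E
cat > m1.py <<'E'
from h import *
I={n:cv2.imread(f'pics/{n}0.png') for n in('scene','side')}
S={'big':((271,191),(378,345)),'small':((396,312),(252,195)),'squat':((289,214),(354,286)),'slim':((355,273),(287,206)),
'mcap':((302,253),(340,256)),'mbody':((322,250),(315,257)),'pot':((235,238),(455,290)),'fan':((258,285),(395,230)),'pen':((301,334),(350,186))}
for k,v in S.items():
    for n,s in zip(I,v):
        c=cam(n);h=cv2.cvtColor(I[n],cv2.COLOR_BGR2HSV).astype(int);H,Sa,V=h[...,0],h[...,1],h[...,2]
        if k in('big','small'): m=(V>165)&(Sa<60);z=.008
        elif k in('squat','slim','mcap'): m=(V<50);z={'squat':.042,'slim':.056,'mcap':.018}[k]
        elif k=='mbody': m=(H>12)&(H<28)&(Sa>120)&(V>70);z=.018
        elif k=='pot': m=(Sa>110)&(V<150)&(H<14);z=.014
        elif k=='fan': m=(V<95)&(Sa>90)&(H<16);z=.004
        else: m=(Sa<45)&(V>90);z=.01
        b=blob(m,s); print(k,n,rect(c,b,z),int(b.sum()),h[s[1],s[0]])
E
python3 m1.py
python3 - <<'E'
import cv2,numpy as np
a=cv2.imread('pics/scene0.png')[215:365,180:345];b=cv2.imread('pics/side0.png')[160:325,310:480]
f=lambda i:cv2.resize(i,(400,400),interpolation=3)
a2=cv2.imread('pics/scene0.png')[260:360,350:430]
cv2.imwrite('pics/tr.png',np.hstack([f(a),f(a2)]))
E
```

```text
big scene [ 444.6 -269.1   74.4   45.1  -24.4] 271 [ 23  28 184]
big side [ 446.2 -269.6   74.8   45.4  -24.1] 711 [ 22  33 178]
small scene [421.2 270.   55.6  46.   14.1] 347 [ 23  29 185]
small side [424.1 271.9  53.6  43.8  13.5] 244 [ 20  32 178]
squat scene [ 470.8 -131.7   57.4   52.8   55.7] 253 [90  9 29]
squat side [ 469.2 -139.5   57.8   52.6   60.2] 451 [165  20  25]
slim scene [457.3 151.5  31.9  27.5  52.5] 113 [90  9 27]
slim side [454.8 142.6  39.1  25.9  62.5] 121 [150  17  30]
mcap scene [507.4 -16.4  40.2  30.3 -25.3] 132 [120  23  33]
mcap side [501.4 -29.   38.7  34.1 -29.8] 194 [150  19  27]
mbody scene [458.    8.7  67.8  28.  -26.6] 202 [ 21 151 162]
mbody side [451.9  -4.4  68.2  31.3 -26.3] 309 [ 21 166 135]
pot scene [ 651.2 -198.   140.4   81.9  -80.1] 754 [ 12 145 123]
pot side [ 645.3 -231.3   46.6   34.4  -87.1] 83 [ 14 160 115]
fan scene [ 6.519e+02 -6.000e-01  1.507e+02  7.250e+01 -8.720e+01] 1271 [ 13 141  74]
fan side [658.6   4.1 166.6  81.7 -88. ] 1414 [ 12 156  72]
pen scene [653.9 187.2 150.2  94.8 -84.5] 2098 [ 35  10 150]
pen side [654.2 182.2 153.3  93.3 -84.4] 1296 [ 30   9 144]
```

View pics/tr.png

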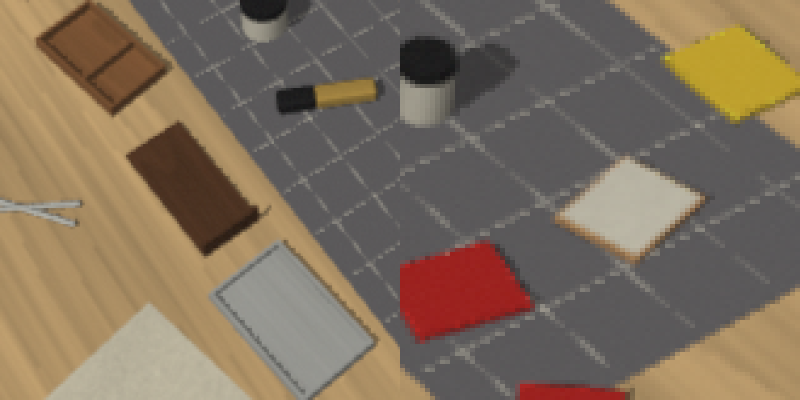

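The close crop confirms the white panel with wooden edges, clear of the red and yellow ones. It also shows the fan tray's stop and the pot tray's narrow bay towards +y. Next I move above the marker.

Call:
{"method": "step_arm", "body": {"plan": [[1, 1, 0, 0, 87], [1, 1, 0, 0, 87], [1, 1, 0, 0, 87], [1, 1, 0, 0, 87], [1, 1, 0, 0, 87], [1, 1, 0, 0, 87], [1, 1, 0, 0, 87], [1, 1, 0, 0, 87], [1, 1, 0, 0, 87]]}}

```text
time_s: 0.9
tcp_pos: [0.3816, 0.309, 0.206]
eef_rot: [180.0, 0.0, -20.2]
contact_force: [-0.1, 0.6, -0.3]
gripper_width: 0.087
gripper_force: 0.0
```

Call:
{"method": "step_arm", "body": {"plan": [[0.78, 1, 0, 0.1, 87], [0.78, 1, 0, 0.1, 87], [0.78, 1, 0, 0.1, 87], [0.78, 1, 0, 0.1, 87], [0.78, 1, 0, 0.1, 87], [0.78, 1, 0, 0.1, 87], [0.78, 1, 0, 0.1, 87], [0.78, 1, 0, 0.1, 87], [0.78, 1, 0, 0.1, 87]]}}

```text
time_s: 1.65
tcp_pos: [0.4784, 0.0072, 0.2055]
eef_rot: [179.9, 0.0, -26.4]
contact_force: [0.5, 0.2, -0.0]
gripper_width: 0.0867
gripper_force: 0.0
```

```bash
cat > w.py <<'E'
from h import *
import sys
st=r.get_state(); im=eyes.capture('wrist'); cv2.imwrite(f'pics/{sys.argv[1]}.png',im[:,:,::-1])
import pickle; pickle.dump(st,open(f'pics/{sys.argv[1]}.pkl','wb'))
print(st['time_s'],st['tcp_pos'].round(4),st['eef_rot'].round(2),st['joints'].round(1))
E
python3 w.py w1
```

```text
1.65 [0.4784 0.0072 0.2055] [ 1.7994e+02  2.0000e-02 -2.6380e+01] [ 24.5   1.8 -23.2   0.  -65.1  39.1]
```

View pics/w1.png

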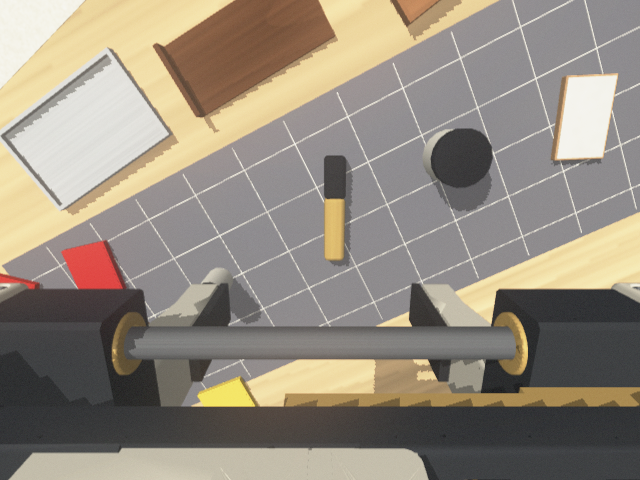

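Wrist view: marker (335,207), squat pot lid (460,158), large panel (585,117), fan tray with its stop at (180,80), and pen tray (85,130). I measure from here.

```bash
cat > m2.py <<'E'
from h import *
import pickle,sys
def meas(nm,S):
    st=pickle.load(open(f'pics/{nm}.pkl','rb'));I=cv2.imread(f'pics/{nm}.png');c=cam('wrist',st)
    h=cv2.cvtColor(I,cv2.COLOR_BGR2HSV).astype(int);H,Sa,V=h[...,0],h[...,1],h[...,2]
    for k,s in S.items():
        if k in('big','small'): m=(V>200)&(Sa<40);z=.008
        elif k in('squat','slim'): m=(V<75)&(Sa<60);z={'squat':.042,'slim':.056}[k]
        elif k=='marker': m=(V<65)|((H>12)&(H<28)&(Sa>100));z=.018
        elif k=='pot': m=(Sa>135)&(H<14);z=.014
        elif k=='fan': m=(V<120)&(Sa>90)&(H<16);z=.004
        elif k=='pen': m=(Sa<30)&(V>135);z=.01
        b=blob(m,s); x=rect(c,b,z); e=x[4]; 
        print(k,x,int(b.sum()),h[s[1],s[0]])
if __name__=='__main__': meas('w1',{'marker':(335,180),'squat':(460,158),'big':(585,117),'fan':(250,50),'pen':(85,130)})
E
python3 m2.py
```

```text
marker [500.4 -19.3   0.    0.    0. ] 1 [ 0 11 72]
squat [ 468.3 -134.8   56.1   52.6   63.6] 2823 [165  17  61]
big [ 442.8 -269.5   76.    45.9  -24.1] 3770 [ 26   7 244]
fan [645.  -22.1  42.3   3.9 -87.3] 123 [ 12 124 119]
pen [651.6 185.  148.4  92.6 -84.5] 13912 [ 30   7 227]
```

```bash
sed -i "s/m=(V<65)|((H>12)/m=((V<95)\&(Sa<60))|((H>12)/; s/m=(V<120)&(Sa>90)&(H<16)/m=(V<160)\&(Sa>100)\&(H<16)/" m2.py
python3 - <<'E'
from m2 import *
meas('w1',{'marker':(335,180),'fan':(250,50),'squat':(460,158)})
st=pickle.load(open('pics/w1.pkl','rb'));c=cam('wrist',st)
print(cast(c,[(325,157),(345,157),(327,259),(343,259)],.018)*1000)
E
```

```text
marker [472.2  -7.6 108.3  22.  -26.2] 2138 [ 0 11 72]
fan [ 6.538e+02 -2.000e-01  1.552e+02  7.590e+01 -8.770e+01] 11745 [ 12 124 119]
squat [ 468.3 -134.8   56.1   52.6   63.6] 2823 [165  17  61]
[[524.30479694 -22.09255975]
 [515.47463914 -39.85997746]
 [427.08268322  23.27466153]
 [419.40665944   7.8357968 ]]
```

Call:
{"method": "step_arm", "body": {"plan": [[0.004, 0.064, 0.1, 0, 50], [0.004, 0.064, 0.3, 0, 50], [0.004, 0.064, 0.5, 0, 50], [0.004, 0.064, 0.65, 0, 50], [0.004, 0.064, 0.75, 0, 50], [0.004, 0.064, 0.798, 0, 50], [0.004, 0.064, 0.798, 0, 50], [0.004, 0.064, 0.798, 0, 15], [0.004, 0.064, 0.798, 0, 10], [0.004, 0.064, 0.798, 0, 10], [0.004, 0.064, 0.798, 0, 10], [0.004, 0.064, 0.798, 0, 10]], "newtons": 20}}

```text
time_s: 2.7
tcp_pos: [0.4727, -0.0035, 0.0075]
eef_rot: [-179.9, -0.1, -26.1]
contact_force: [-0.4, 0.3, 0.4]
gripper_width: 0.0224
gripper_force: 0.0
```

Call:
{"method": "step_arm", "body": {"plan": [[0, 0, 0, 0, 10], [0, 0, 0, 0, 10], [0, 0, -0.15, 0, 10], [0, 0, -0.32, 0, 10], [0.31, -0.99, -0.4, 0.97, 10], [0.31, -0.99, -0.4, 0.97, 10], [0.31, -0.99, -0.4, 0.97, 10], [0.31, -0.99, -0.4, 0.97, 10], [0.31, -0.99, -0.4, 0.97, 10], [0.31, -0.99, -0.4, 0.97, 10], [0.31, -0.99, -0.4, 0.97, 10], [0.31, -0.99, -0.4, 0.97, 10]]}}

```text
time_s: 3.7
tcp_pos: [0.6526, 0.1866, 0.1055]
eef_rot: [-180.0, -0.0, -83.7]
contact_force: [-0.4, -0.5, 0.2]
gripper_width: 0.0097
gripper_force: 0.0
```

Call:
{"method": "step_arm", "body": {"plan": [[0, 0, 0, 0, 10], [0, 0, 0, 0, 10]]}}

```text
time_s: 3.87
tcp_pos: [0.6502, 0.1839, 0.1059]
eef_rot: [179.9, -0.0, -83.2]
contact_force: [-0.1, -0.5, -0.4]
gripper_width: 0.0099
gripper_force: 0.0
```

```bash
python3 w.py w2; python3 -c "
from m2 import *
meas('w2',{'pen':(100,130),'fan':(400,60)})"
```

```text
3.8667 [0.6502 0.1839 0.1059] [ 1.7995e+02 -2.0000e-02 -8.3230e+01] [ 32.3  24.8  -6.5  -0.  -58.8 -25.5]
pen [824.4 193.4 184.4 183.6 -78.8] 44976 [ 24  22 233]
fan [650.1  46.1  73.5  55.4   5.4] 8595 [ 19  92 224]
```

View pics/w2.png

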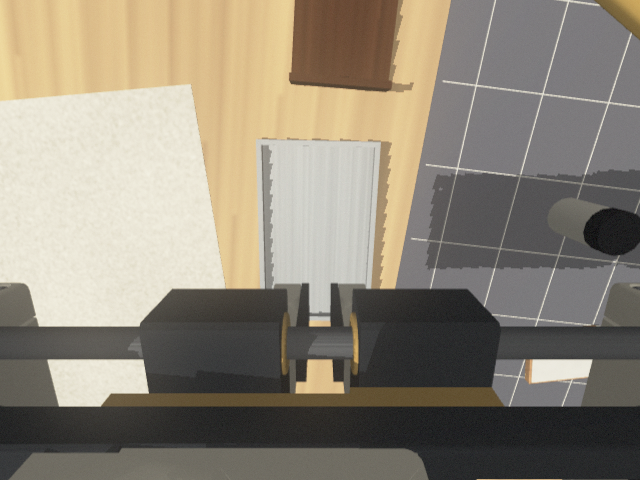

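Wrist view: the pen tray is well placed (320,230), but the jaw is shut with no marker in it. I check where the marker is.

```bash
python3 - <<'E'
from h import *
for n in('scene','side'): cv2.imwrite(f'pics/{n}1.png',cv2.cvtColor(eyes.capture(n),cv2.COLOR_RGB2BGR))
a=cv2.imread('pics/scene1.png')[200:320,240:400];b=cv2.imread('pics/side1.png')[200:320,260:420]
cv2.imwrite('pics/ck1.png',np.hstack([cv2.resize(x,(400,300),interpolation=3) for x in(a,b)]))
E
sed 's/0.png/1.png/' m1.py > m1b.py; python3 m1b.py | grep -E "mcap|mbody|sl|sq"
```

```text
squat scene [545.1  29.1 314.1 205.3  45.9] 2765 [17 68 75]
squat side [ 469.2 -139.6   58.    52.4   59.2] 446 [ 0  9 29]
slim scene [458.3 150.7  31.5  30.2  54.1] 114 [30 11 24]
slim side [455.8 142.   39.1  28.3  62.4] 126 [70 29 26]
mcap scene [534.9  12.8 320.4 209.4  45.9] 2765 [30  6 40]
mcap side [500.6 -30.4  38.7  31.  -29.8] 192 [60  9 29]
mbody scene [442.9  15.6  32.3  24.5 -35.9] 74 [100  23  34]
mbody side [451.9  -4.4  68.2  31.3 -26.3] 310 [ 21 172 141]
```

View pics/ck1.png

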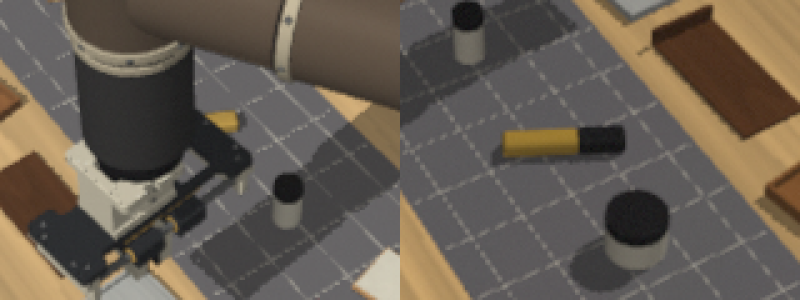

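The marker still lies where it was; the grip never built up. I go back and watch the grip this time.

Call:
{"method": "step_arm", "body": {"plan": [[0.676, 0.798, 0, -0.95, 60], [0.676, 0.798, 0, -0.95, 60], [0.676, 0.798, 0, -0.95, 60], [0.676, 0.798, 0, -0.95, 60], [0.676, 0.798, 0, -0.95, 60], [0.676, 0.798, 0, -0.95, 60], [0.676, 0.798, 0, -0.95, 60], [0.676, 0.798, 0, -0.95, 60], [0.676, 0.798, 0, -0.95, 60], [0.676, 0.798, 0, -0.95, 60], [0.676, 0.798, 0, -0.95, 60], [0.676, 0.798, 0, -0.95, 60]]}}

```text
time_s: 5.02
tcp_pos: [0.4719, -0.0062, 0.1063]
eef_rot: [-180.0, -0.0, -26.6]
contact_force: [0.3, -0.0, -1.1]
gripper_width: 0.06
gripper_force: 0.0
```

```bash
python3 w.py w3; python3 -c "
from m2 import *
meas('w3',{'marker':(325,150)})
for i in range(3): print(r.get_state()['tcp_pos'].round(4),r.get_state()['eef_rot'].round(2));eyes.capture('wrist')"
```

```text
5.0167 [ 0.4719 -0.0062  0.1063] [-180.     -0.    -26.56] [ 23.2   6.7 -32.2  -0.  -51.1  40.2]
marker [472.4  -7.7 108.7  21.8 -26.1] 3739 [150   7 152]
[ 0.4719 -0.0062  0.1062] [ 1.7999e+02  1.0000e-02 -2.6530e+01]
[ 0.4718 -0.0062  0.1061] [ 1.7998e+02  2.0000e-02 -2.6510e+01]
[ 0.4718 -0.0063  0.1061] [ 1.7998e+02  2.0000e-02 -2.6490e+01]
```

View pics/w3.png

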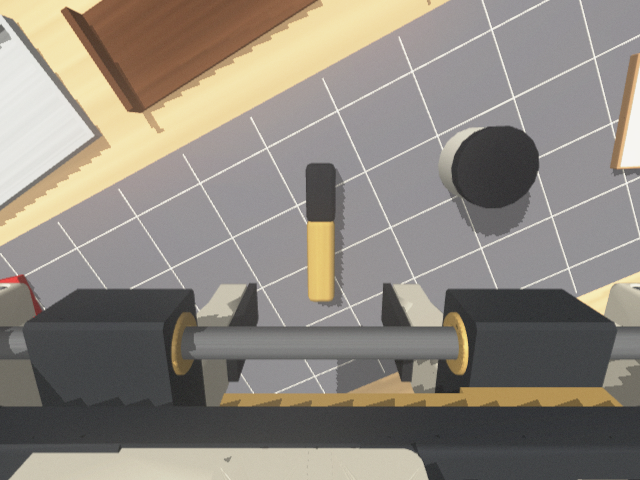

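Wrist view: the marker lies at (320,232), straight below the TCP and within 1.5 mm. I descend and close with more time.

Call:
{"method": "step_arm", "body": {"plan": [[0.005, 0.004, 0.15, 0, 50], [0.005, 0.004, 0.3, 0, 45], [0.005, 0.004, 0.38, 0, 40], [0.005, 0.004, 0.405, 0, 36], [0.005, 0.004, 0.405, 0, 5], [0.005, 0.004, 0.405, 0, 5], [0.005, 0.004, 0.405, 0, 5], [0.005, 0.004, 0.405, 0, 5], [0.005, 0.004, 0.405, 0, 5], [0.005, 0.004, 0.405, 0, 5], [0.005, 0.004, 0.405, 0, 5], [0.005, 0.004, 0.405, 0, 5]], "newtons": 25}}

```text
time_s: 6.22
tcp_pos: [0.4725, -0.0079, 0.0055]
eef_rot: [-180.0, -0.0, -26.5]
contact_force: [-0.7, -0.6, -0.5]
gripper_width: 0.0056
gripper_force: 0.0
```

```bash
python3 w.py w4; python3 - <<'E'
from h import *
for n in('scene','side'): cv2.imwrite(f'pics/{n}2.png',cv2.cvtColor(eyes.capture(n),cv2.COLOR_RGB2BGR))
a=cv2.imread('pics/wrist.png') if 0 else cv2.imread('pics/w4.png')[80:480,100:540];b=cv2.imread('pics/side2.png')[170:330,240:416]
cv2.imwrite('pics/ck2.png',np.hstack([cv2.resize(x,(400,364),interpolation=3) for x in(a,b)]))
E
```

```text
6.2167 [ 0.4725 -0.0079  0.0055] [-1.7997e+02 -3.0000e-02 -2.6460e+01] [ 23.   15.3 -38.6   0.  -36.   40.6]
```

View pics/ck2.png

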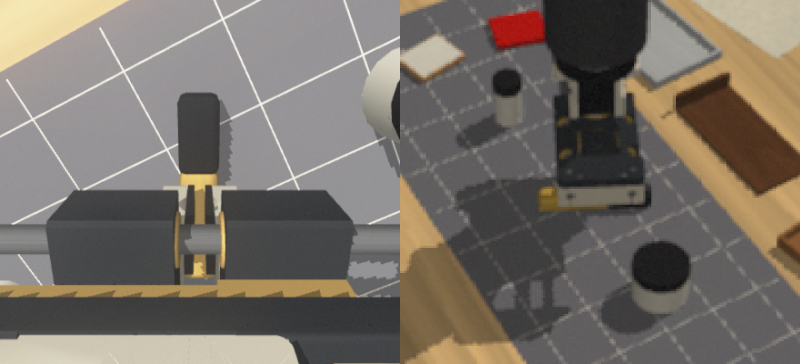

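The close view shows the shut fingers above the marker: the tips are higher than the reported TCP. I open and feel downwards.

Call:
{"method": "step_arm", "body": {"plan": [[0, 0, 0, 0, 50], [0, 0, 0, 0, 50], [0, 0, 0, 0, 50], [0, 0, 0, 0, 50], [0, 0, 0, 0, 50], [0, 0, 0, 0, 50], [0, 0, 0.02, 0, 50], [0, 0, 0.024, 0, 50], [0, 0, 0.024, 0, 50]]}}

```text
time_s: 7.12
tcp_pos: [0.4719, -0.0081, -0.0014]
eef_rot: [180.0, 0.0, -26.5]
contact_force: [0.0, 0.0, 0.5]
gripper_width: 0.0498
gripper_force: 0.0
```

Call:
{"method": "step_arm", "body": {"plan": [[0, 0, 0.012, 0, 50], [0, 0, 0.012, 0, 50]]}}

```text
time_s: 7.28
tcp_pos: [0.472, -0.0081, -0.0044]
eef_rot: [180.0, 0.0, -26.5]
contact_force: [0.9, 0.3, 0.4]
gripper_width: 0.0502
gripper_force: 0.0
```

Call:
{"method": "step_arm", "body": {"plan": [[0, 0, 0.012, 0, 50], [0, 0, 0.012, 0, 50]]}}

```text
time_s: 7.45
tcp_pos: [0.4721, -0.0081, -0.0073]
eef_rot: [180.0, 0.0, -26.5]
contact_force: [-0.0, 0.2, -0.1]
gripper_width: 0.0503
gripper_force: 0.0
```

Call:
{"method": "step_arm", "body": {"plan": [[0, 0, 0.012, 0, 50], [0, 0, 0.012, 0, 50]]}}

```text
time_s: 7.62
tcp_pos: [0.472, -0.0081, -0.0103]
eef_rot: [180.0, 0.0, -26.5]
contact_force: [-0.1, 0.2, -0.4]
gripper_width: 0.0499
gripper_force: 0.0
```

Call:
{"method": "step_arm", "body": {"plan": [[0, 0, 0.012, 0, 50], [0, 0, 0.012, 0, 50]]}}

```text
time_s: 7.78
tcp_pos: [0.4721, -0.0081, -0.0133]
eef_rot: [180.0, 0.0, -26.5]
contact_force: [-0.4, 0.6, -0.5]
gripper_width: 0.0499
gripper_force: 0.0
```

Call:
{"method": "step_arm", "body": {"plan": [[0, 0, 0.006, 0, 50], [0, 0, 0.006, 0, 50]]}}

```text
time_s: 7.95
tcp_pos: [0.4722, -0.008, -0.0146]
eef_rot: [180.0, 0.0, -26.5]
contact_force: [-0.6, -1.3, -0.1]
gripper_width: 0.0501
gripper_force: 0.0
```

Call:
{"method": "step_arm", "body": {"plan": [[0, 0, 0.008, 0, 50], [0, 0, 0.008, 0, 50]]}}

```text
time_s: 8.12
tcp_pos: [0.4722, -0.008, -0.0166]
eef_rot: [180.0, 0.0, -26.5]
contact_force: [-0.3, 0.2, 0.1]
gripper_width: 0.0501
gripper_force: 0.0
```

Call:
{"method": "step_arm", "body": {"plan": [[0, 0, 0.006, 0, 50], [0, 0, 0.006, 0, 50]]}}

```text
time_s: 8.28
tcp_pos: [0.4722, -0.008, -0.0181]
eef_rot: [180.0, 0.0, -26.5]
contact_force: [0.5, 0.4, 0.5]
gripper_width: 0.0501
gripper_force: 0.0
```

Call:
{"method": "step_arm", "body": {"plan": [[0, 0, 0.006, 0, 50], [0, 0, 0.006, 0, 50]]}}

```text
time_s: 8.45
tcp_pos: [0.4722, -0.008, -0.0196]
eef_rot: [180.0, 0.0, -26.5]
contact_force: [0.6, 0.3, -0.0]
gripper_width: 0.05
gripper_force: 0.0
```

```bash
python3 - <<'E'
from h import *
t=[]
P=r.get_state()['tcp_pos']
for n in('scene','side'):
    I=cv2.cvtColor(eyes.capture(n),cv2.COLOR_RGB2BGR);cv2.imwrite(f'pics/{n}3.png',I); p=proj(cam(n),[P,[P[0],P[1],0.02]]); print(n,p.round(1))
    u,v=p[1].astype(int); t.append(cv2.resize(I[v-60:v+50,u-70:u+70],(400,314),interpolation=3))
cv2.imwrite('pics/ck3.png',np.hstack(t))
E
```

```text
scene [[314.2 256.8]
 [314.  247.5]]
side [[324.7 265.5]
 [324.7 253.6]]
```

View pics/ck3.png

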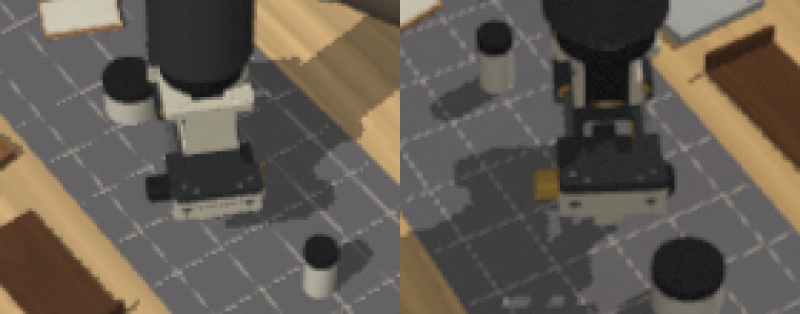

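Both views show the fingers now straddling the marker with the tips near the mat, so the real tips are about 20 mm above the reported TCP. Close.

Call:
{"method": "step_arm", "body": {"plan": [[0, 0, 0, 0, 5], [0, 0, 0, 0, 5], [0, 0, 0, 0, 5], [0, 0, 0, 0, 5], [0, 0, 0, 0, 5], [0, 0, 0, 0, 5], [0, 0, 0, 0, 5], [0, 0, 0, 0, 5]], "newtons": 20}}

```text
time_s: 9.22
tcp_pos: [0.4723, -0.008, -0.0193]
eef_rot: [-180.0, -0.0, -26.5]
contact_force: [-0.1, 0.1, 0.3]
gripper_width: 0.0221
gripper_force: 20.0
```

Call:
{"method": "step_arm", "body": {"plan": [[0, 0, -0.15, 0, 5], [0, 0, -0.32, 0, 5], [0.3, -1, -0.4, 0.967, 5], [0.3, -1, -0.4, 0.967, 5], [0.3, -1, -0.4, 0.967, 5], [0.3, -1, -0.4, 0.967, 5], [0.3, -1, -0.4, 0.967, 5], [0.3, -1, -0.4, 0.967, 5], [0.3, -1, -0.4, 0.967, 5], [0.3, -1, -0.4, 0.967, 5], [0.3, -1, -0.4, 0.967, 5], [0.3, -1, -0.4, 0.967, 5]]}}

```text
time_s: 10.22
tcp_pos: [0.6503, 0.1822, 0.0799]
eef_rot: [179.9, -0.0, -84.3]
contact_force: [0.1, 0.1, -0.6]
gripper_width: 0.0217
gripper_force: 20.0
```

Call:
{"method": "step_arm", "body": {"plan": [[0, 0, 0, 0, 5], [0, 0, 0, 0, 5], [0, 0, 0, 0, 5]]}}

```text
time_s: 10.47
tcp_pos: [0.6506, 0.182, 0.0809]
eef_rot: [-180.0, 0.0, -84.4]
contact_force: [0.0, -0.9, -0.7]
gripper_width: 0.0218
gripper_force: 20.0
```

Call:
{"method": "step_arm", "body": {"plan": [[-0.012, -0.007, 0.15, 0, 5], [-0.012, -0.007, 0.28, 0, 5], [-0.012, -0.007, 0.35, 0, 5], [-0.012, -0.007, 0.375, 0, 5], [-0.012, -0.007, 0.381, 0, 5], [-0.012, -0.007, 0.381, 0, 5], [-0.012, -0.007, 0.381, 0, 32], [-0.012, -0.007, 0.381, 0, 32], [-0.012, -0.007, 0.381, 0, 32], [-0.012, -0.007, 0.35, 0, 32], [-0.012, -0.007, 0.2, 0, 32], [-0.012, -0.007, 0.0, 0, 40]]}}

```text
time_s: 11.47
tcp_pos: [0.6504, 0.1845, 0.0711]
eef_rot: [179.7, -0.1, -84.5]
contact_force: [0.6, 0.9, 0.5]
gripper_width: 0.0352
gripper_force: 0.0
```

Call:
{"method": "step_arm", "body": {"plan": [[0.1, 0.1, -0.25, 0, 80], [1, 0.85, -0.4, 0, 80], [1, 0.85, -0.4, 0, 80], [1, 0.85, -0.4, 0, 80], [1, 0.85, -0.4, 0, 80], [1, 0.85, -0.4, 0, 80], [1, 0.85, -0.4, 0, 80], [1, 0.85, -0.4, 0, 80], [1, 0.85, -0.4, 0, 80], [1, 0.85, -0.4, 0, 80], [1, 0.85, -0.4, 0, 80]]}}

```text
time_s: 12.38
tcp_pos: [0.4647, -0.0846, 0.1739]
eef_rot: [-179.8, 0.0, -84.6]
contact_force: [0.5, -0.6, -0.1]
gripper_width: 0.0802
gripper_force: 0.0
```

Call:
{"method": "step_arm", "body": {"plan": [[0.15, 0, 0, 0, 80], [0.15, 0, 0, 0, 80], [0.15, 0, 0, 0, 80], [0.15, 0, 0, 0, 80]]}}

```text
time_s: 12.72
tcp_pos: [0.4688, -0.1207, 0.1721]
eef_rot: [180.0, 0.0, -84.5]
contact_force: [0.6, 0.7, -0.1]
gripper_width: 0.0799
gripper_force: 0.0
```

```bash
python3 w.py w5; python3 - <<'E'
from m2 import *
st=pickle.load(open('pics/w5.pkl','rb'));c=cam('wrist',st)
for n,p in dict(squat=(.4685,-.135,.042),big=(.4435,-.2695,.008),pot=(.651,-.198,.014)).items(): print(n,proj(c,p).round())
s=proj(c,(.4685,-.135,.042))[0].astype(int)
meas('w5',{'squat':tuple(s),'big':tuple(np.clip(proj(c,(.4435,-.2695,.008))[0],0,470).astype(int))})
I=eyes.capture('scene')[:,:,::-1]; I=np.ascontiguousarray(I);cv2.imwrite('pics/scene4.png',I)
cv2.imwrite('pics/ck4.png',np.hstack([cv2.imread('pics/w5.png')[:400,:],cv2.resize(I[290:380,255:345],(160,400))]))
E
```

```text
12.7167 [ 0.4688 -0.1207  0.1721] [179.98   0.   -84.49] [  8.9   3.9 -25.6  -0.  -60.5  -3.4]
squat [[320. 209.]]
big [[365.  50.]]
pot [[121. 113.]]
squat [ 467.8 -137.7   53.2   52.9    5.5] 2958 [150   4  64]
big [ 442.8 -269.6   75.9   46.   -24.1] 5293 [ 25   6 245]
```

View pics/ck4.png

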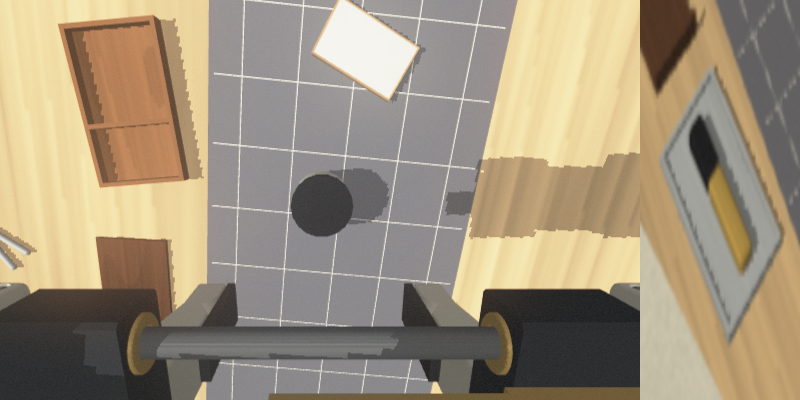

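Wrist view: squat lid at (322,205), large panel at (366,50), pot tray corners (60,22), (155,15), (190,180), (100,187). The inset shows the marker lengthwise in the pen tray. Now I pick the squat pot.

Call:
{"method": "step_arm", "body": {"plan": [[0.065, 0.01, 0.1, 0, 80], [0.065, 0.01, 0.26, 0, 80], [0.065, 0.01, 0.42, 0, 80], [0.065, 0.01, 0.56, 0, 80], [0.065, 0.01, 0.66, 0, 80], [0.065, 0.01, 0.704, 0, 80], [0.065, 0.01, 0.704, 0, 70], [0.065, 0.01, 0.704, 0, 45], [0.065, 0.01, 0.704, 0, 45], [0.065, 0.01, 0.704, 0, 45], [0.065, 0.01, 0.704, 0, 45], [0.065, 0.01, 0.704, 0, 45]], "newtons": 12}}

```text
time_s: 13.82
tcp_pos: [0.4686, -0.1372, -0.0025]
eef_rot: [-179.8, 0.0, -84.5]
contact_force: [-0.5, 3.1, 6.0]
gripper_width: 0.0536
gripper_force: 12.0
```

```bash
python3 - <<'E'
from m2 import *
st=pickle.load(open('pics/w5.pkl','rb'));c=cam('wrist',st)
print((cast(c,[(60,22),(155,15),(190,180),(100,187)],.014)*1000).round(1), (cast(c,[(88,127),(170,122)],.014)*1000).round(1))
h=cv2.cvtColor(cv2.imread('pics/w5.png'),cv2.COLOR_BGR2HSV).astype(int);H,S,V=h[...,0],h[...,1],h[...,2]
for t in(110,125,140): print(rect(c,blob((S>t)&(H<16)&(V<215),(110,80)),.014))
E
```

```text
[[ 697.1 -264.8]
 [ 618.8 -277.4]
 [ 591.2 -144.7]
 [ 675.  -130.1]] [[ 681.4 -183.2]
 [ 608.5 -194.5]]
[ 645.8 -204.1  135.5   84.5  -79.9]
[ 647.7 -203.8  134.7   80.3  -79.9]
[461.6 -48.4 778.6 507.7   5.5]
```

Call:
{"method": "step_arm", "body": {"plan": [[0, 0, -0.08, 0, 45], [0, 0, -0.2, 0, 45], [0.1, -0.15, -0.3, 0, 45], [0.25, -0.35, -0.3, 0, 45], [0.438, -0.693, -0.3, 0, 45], [0.438, -0.693, -0.3, 0, 45], [0.438, -0.693, -0.3, 0, 45], [0.438, -0.693, -0.3, 0, 45], [0.438, -0.693, -0.3, 0, 45], [0.438, -0.693, -0.3, 0, 45]]}}

```text
time_s: 14.65
tcp_pos: [0.6496, -0.2298, 0.0705]
eef_rot: [179.9, 0.0, -84.5]
contact_force: [-0.7, -0.1, -0.8]
gripper_width: 0.0539
gripper_force: 12.0
```

Call:
{"method": "step_arm", "body": {"plan": [[0, 0, 0.1, 0, 45], [0, 0, 0.1, 0, 45], [0, 0, 0.1, 0, 45]]}}

```text
time_s: 14.9
tcp_pos: [0.6484, -0.2291, 0.0458]
eef_rot: [179.8, 0.0, -84.5]
contact_force: [-0.0, 0.7, -0.6]
gripper_width: 0.0539
gripper_force: 12.0
```

Call:
{"method": "step_arm", "body": {"plan": [[0, -0.012, 0.08, 0, 45], [0, -0.012, 0.14, 0, 45], [0, -0.012, 0.165, 0, 45], [0, -0.012, 0.175, 0, 45], [0, -0.012, 0.175, 0, 45], [0, -0.012, 0.175, 0, 45]]}}

```text
time_s: 15.4
tcp_pos: [0.6541, -0.2296, 0.0039]
eef_rot: [-179.9, -0.0, -84.4]
contact_force: [-0.4, -0.5, -1.1]
gripper_width: 0.0538
gripper_force: 12.0
```

Call:
{"method": "step_arm", "body": {"plan": [[0, 0, 0, 0, 66], [0, 0, 0, 0, 66], [0, 0, 0, 0, 70], [0, 0, 0, 0, 74], [0, 0, -0.05, 0, 74], [0, 0, -0.15, 0, 74], [0, 0, -0.3, 0, 74], [0, 0, -0.45, 0, 74], [-0.01, 0.1, -0.6, 0, 60]]}}

```text
time_s: 16.15
tcp_pos: [0.6329, -0.2297, 0.1523]
eef_rot: [-179.9, -0.1, -84.4]
contact_force: [1.6, 0.6, 1.1]
gripper_width: 0.0715
gripper_force: 0.0
```

Call:
{"method": "step_arm", "body": {"plan": [[-1, 0.35, 0, 0, 60], [-1, 0.35, 0, 0, 60], [-1, 0.35, 0, 0, 60], [-1, 0.35, 0, 0, 60], [-1, 0.35, 0, 0, 60], [-1, 0.35, 0, 0, 60], [-1, 0.35, 0, 0, 60]]}}

```text
time_s: 16.73
tcp_pos: [0.5174, 0.0141, 0.1512]
eef_rot: [-179.9, 0.1, -84.4]
contact_force: [0.3, -1.2, 0.2]
gripper_width: 0.0599
gripper_force: 0.0
```

Call:
{"method": "step_arm", "body": {"plan": [[-0.57, 0.2, 0, 0, 60], [-0.57, 0.2, 0, 0, 60], [-0.57, 0.2, 0, 0, 60], [-0.57, 0.2, 0, 0, 60], [-0.57, 0.2, 0, 0, 60], [-0.57, 0.2, 0, 0, 60], [-0.57, 0.2, 0, 0, 60]]}}

```text
time_s: 17.32
tcp_pos: [0.4558, 0.1481, 0.1504]
eef_rot: [-180.0, 0.0, -84.4]
contact_force: [0.4, 0.1, -0.2]
gripper_width: 0.06
gripper_force: 0.0
```

```bash
python3 w.py w6; python3 - <<'E'
from m2 import *
st=pickle.load(open('pics/w6.pkl','rb'));c=cam('wrist',st)
p=proj(c,(.4565,.147,.056))[0]; print(p)
meas('w6',{'slim':tuple(p.astype(int)),'fan':tuple(np.clip(proj(c,(.653,.03,.004))[0],0,470).astype(int))})
E
```

```text
17.3167 [0.4558 0.1481 0.1504] [-1.7995e+02  2.0000e-02 -8.4420e+01] [ 41.6   4.6 -28.    0.  -57.4 -36. ]
[317.88934475 234.1282598 ]
slim [453.8 145.2  31.   29.  -85.2] 1151 [ 0  7 69]
fan [654.8  30.4  86.5  82.8 -87.5] 10047 [ 12 129 125]
```

Call:
{"method": "step_arm", "body": {"plan": [[0.011, 0.008, 0.08, 0, 60], [0.011, 0.008, 0.22, 0, 60], [0.011, 0.008, 0.38, 0, 60], [0.011, 0.008, 0.5, 0, 60], [0.011, 0.008, 0.56, 0, 60], [0.011, 0.008, 0.58, 0, 60], [0.011, 0.008, 0.58, 0, 40], [0.011, 0.008, 0.58, 0, 22], [0.011, 0.008, 0.58, 0, 22], [0.011, 0.008, 0.58, 0, 22], [0.011, 0.008, 0.58, 0, 22], [0.011, 0.008, 0.58, 0, 22]], "newtons": 12}}

```text
time_s: 18.37
tcp_pos: [0.4545, 0.1456, 0.0056]
eef_rot: [-179.9, 0.1, -84.5]
contact_force: [-0.3, -0.3, 3.7]
gripper_width: 0.0297
gripper_force: 12.0
```

Call:
{"method": "step_arm", "body": {"plan": [[0, 0, -0.1, 0, 22], [0, 0, -0.22, 0, 22], [0.15, -0.1, -0.36, 0, 22], [0.4, -0.25, -0.36, 0, 22], [0.7, -0.35, -0.36, 0, 22], [1, -0.48, -0.36, 0, 22], [1, -0.48, -0.36, 0, 22], [1, -0.48, -0.36, 0, 22], [1, -0.48, -0.36, 0, 22], [1, -0.48, -0.36, 0, 22], [1, -0.48, -0.36, 0, 22]]}}

```text
time_s: 19.28
tcp_pos: [0.5976, -0.0941, 0.0942]
eef_rot: [180.0, 0.0, -84.7]
contact_force: [-0.5, 0.3, -0.5]
gripper_width: 0.0297
gripper_force: 12.0
```

Call:
{"method": "step_arm", "body": {"plan": [[0.305, -0.14, 0, 0, 22], [0.305, -0.14, 0, 0, 22], [0.305, -0.14, 0, 0, 22], [0.305, -0.14, 0.1, 0, 22], [0.305, -0.14, 0.1, 0, 22], [0.305, -0.14, 0.1, 0, 22]]}}

```text
time_s: 19.78
tcp_pos: [0.638, -0.1637, 0.0686]
eef_rot: [179.8, 0.0, -84.4]
contact_force: [-0.2, 0.0, 0.1]
gripper_width: 0.0298
gripper_force: 12.0
```

Call:
{"method": "step_arm", "body": {"plan": [[0, -0.004, 0.1, 0, 22], [0, -0.004, 0.18, 0, 22], [0, -0.004, 0.22, 0, 22], [0, -0.004, 0.234, 0, 22], [0, -0.004, 0.234, 0, 22], [0, -0.004, 0.234, 0, 22]]}}

```text
time_s: 20.28
tcp_pos: [0.6414, -0.1643, 0.0124]
eef_rot: [-179.9, -0.0, -84.4]
contact_force: [-0.0, 0.2, 0.3]
gripper_width: 0.0296
gripper_force: 12.0
```

Call:
{"method": "step_arm", "body": {"plan": [[0, 0, 0, 0, 50], [0, 0, 0, 0, 50], [0, 0, 0, 0, 54], [0, 0, 0, 0, 54], [0, 0, -0.05, 0, 54], [0, 0, -0.15, 0, 54], [0, 0, -0.3, 0, 54], [0, 0, -0.45, 0, 70], [0, 0, -0.6, 0, 75], [0, 0, -0.6, 0, 75]]}}

```text
time_s: 21.12
tcp_pos: [0.645, -0.1657, 0.1716]
eef_rot: [-179.2, -0.2, -84.4]
contact_force: [2.4, -0.7, 1.8]
gripper_width: 0.0685
gripper_force: 0.0
```

Call:
{"method": "step_arm", "body": {"plan": [[0.334, 0.844, 0, -1, 80], [0.334, 0.844, 0, -1, 80], [0.334, 0.844, 0, -1, 80], [0.334, 0.844, 0, -1, 80], [0.334, 0.844, 0, -1, 80], [0.334, 0.844, 0, -1, 80], [0.334, 0.844, 0, -1, 80], [0.334, 0.844, 0, -1, 80], [0.334, 0.844, 0, -1, 80], [0.334, 0.844, 0, -1, 80], [0.334, 0.844, 0, -1, 80], [0.334, 0.844, 0, -1, 80]]}}

```text
time_s: 22.12
tcp_pos: [0.4387, -0.2681, 0.1615]
eef_rot: [-180.0, -0.0, -24.6]
contact_force: [-0.3, 0.6, -0.1]
gripper_width: 0.0801
gripper_force: 0.0
```

```bash
python3 w.py w7; python3 - <<'E'
from m2 import *
st=pickle.load(open('pics/w7.pkl','rb'));c=cam('wrist',st)
p=proj(c,(.443,-.2695,.008))[0]; print(p)
meas('w7',{'big':tuple(p.astype(int))})
E
```

```text
22.1167 [ 0.4387 -0.2681  0.1615] [-1.800e+02 -3.000e-02 -2.458e+01] [ -9.5   7.4 -23.1   0.  -59.5  74.9]
[318.89423993 213.48529825]
big [ 443.2 -269.7   75.3   45.5  -24. ] 3837 [ 23  14 236]
```

View pics/w7.png

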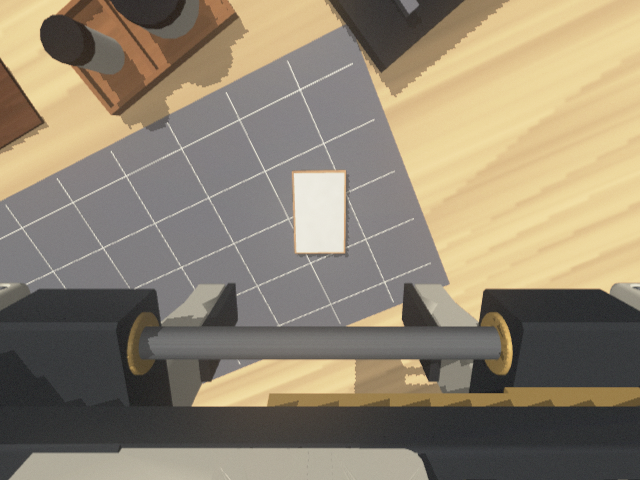

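Wrist view: both pots stand upright in their bays at (95,50) and (155,10), and the large panel is at (320,212). I descend to it.

Call:
{"method": "step_arm", "body": {"plan": [[0.019, -0.002, 0.15, 0, 80], [0.019, -0.002, 0.3, 0, 76], [0.019, -0.002, 0.45, 0, 72], [0.019, -0.002, 0.58, 0, 68], [0.019, -0.002, 0.67, 0, 66], [0.019, -0.002, 0.71, 0, 66], [0.019, -0.002, 0.726, 0, 66], [0.019, -0.002, 0.726, 0, 66], [0.019, -0.002, 0.726, 0, 66]]}}

```text
time_s: 22.92
tcp_pos: [0.444, -0.2697, -0.0195]
eef_rot: [-180.0, -0.1, -24.5]
contact_force: [0.7, 1.4, 0.0]
gripper_width: 0.0656
gripper_force: 0.0
```

Call:
{"method": "step_arm", "body": {"plan": [[0, 0, 0.006, 0, 66], [0, 0, 0.006, 0, 66]]}}

```text
time_s: 23.08
tcp_pos: [0.4444, -0.2698, -0.0204]
eef_rot: [-180.0, -0.1, -24.5]
contact_force: [-2.2, 2.0, 9.1]
gripper_width: 0.066
gripper_force: 4.7
```

Tips touch the mat at a reported z of about -20 mm. I back off slightly and grip.

Call:
{"method": "step_arm", "body": {"plan": [[0, 0, -0.01, 0, 66], [0, 0, -0.01, 0, 40], [0, 0, -0.01, 0, 40], [0, 0, -0.01, 0, 40], [0, 0, -0.01, 0, 40], [0, 0, -0.01, 0, 40], [0, 0, -0.01, 0, 40]], "newtons": 15}}

```text
time_s: 23.67
tcp_pos: [0.4433, -0.2696, -0.0193]
eef_rot: [180.0, -0.0, -24.5]
contact_force: [-0.5, 0.2, 3.1]
gripper_width: 0.0496
gripper_force: 15.0
```

Call:
{"method": "step_arm", "body": {"plan": [[0, 0, -0.1, 0, 40], [0, 0, -0.25, 0, 40], [0.04, -0.3, -0.4, 0.1, 40], [0.08, -0.7, -0.5, 0.4, 40], [0.08, -1, -0.55, 1, 40], [0.08, -1, -0.6, 1, 40], [0.08, -1, -0.68, 1, 40], [0.08, -1, -0.68, 1, 40], [0.08, -1, -0.68, 1, 40], [0.08, -1, -0.68, 1, 40], [0.08, -1, -0.68, 1, 40], [0.08, -1, -0.68, 1, 40]]}}

```text
time_s: 24.67
tcp_pos: [0.5649, -0.0495, 0.1504]
eef_rot: [180.0, 0.0, -84.7]
contact_force: [0.2, 0.6, -0.3]
gripper_width: 0.0496
gripper_force: 15.0
```

Call:
{"method": "step_arm", "body": {"plan": [[-0.563, -0.406, 0, 0.047, 40], [-0.563, -0.406, 0, 0.047, 40], [-0.563, -0.406, 0, 0.047, 40], [-0.563, -0.406, 0, 0.047, 40], [-0.563, -0.406, 0, 0.047, 40], [-0.563, -0.406, 0, 0.047, 40], [-0.563, -0.406, 0, 0.047, 40], [-0.563, -0.406, 0, 0.047, 40]]}}

```text
time_s: 25.33
tcp_pos: [0.6517, 0.0985, 0.1502]
eef_rot: [179.9, -0.0, -87.3]
contact_force: [-0.5, -0.3, -0.9]
gripper_width: 0.0499
gripper_force: 15.0
```

```bash
python3 w.py w8; python3 - <<'E'
from m2 import *
st=pickle.load(open('pics/w8.pkl','rb'));c=cam('wrist',st)
p=proj(c,(.653,.0,.004))[0]; print(p)
meas('w8',{'fan':tuple(p.astype(int))})
E
```

```text
25.3333 [0.6517 0.0985 0.1502] [ 1.7993e+02 -2.0000e-02 -8.7250e+01] [ 25.5  21.2  -5.8  -0.  -63.1 -22.8]
[322.34684539 107.13272645]
fan [651.4  -1.  153.3  72.5 -87.3] 16053 [ 12 118 112]
```

View pics/w8.png

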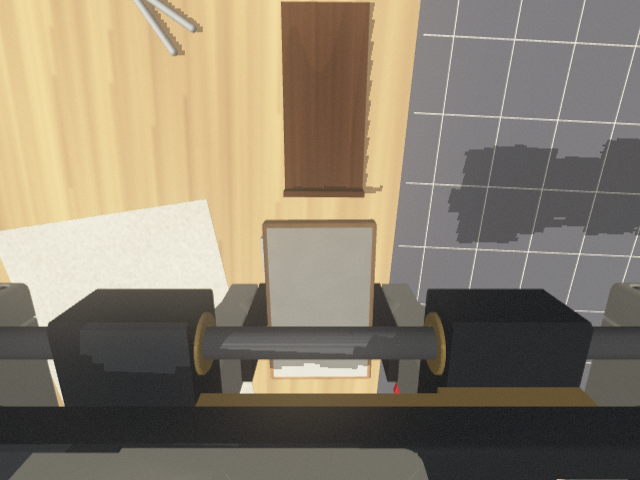

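Wrist view: the fan tray spans far corners (281,3) and (369,4) to the stop at (285–365,193). The panel is held aligned.

```bash
python3 - <<'E'
from m2 import *
st=pickle.load(open('pics/w8.pkl','rb'));c=cam('wrist',st)
print((cast(c,[(281.5,3),(369,4),(285,185),(366,187)],.004)*1000).round(1),(cast(c,[(285,190),(364,190)],.02)*1000).round(1))
I=cv2.imread('pics/w8.png');h=cv2.cvtColor(I,cv2.COLOR_BGR2HSV)
print(h[185:200,325].tolist())
for n,x in(('f',40),('b',-40)):
  for z in (.016,.024): # expected panel pixel of edge, level, real
    T=np.r_[0]
R=Ro.from_euler('xyz',st['eef_rot'],degrees=True).as_matrix()
print(proj(c,[st['tcp_pos']+R@np.array(v)/1000 for v in[(40,0,-26),(40,0,-20),(-40,0,-26),(-40,0,-20)]]).round(1))
E
```

```text
[[688.9 -75.3]
 [620.1 -77.8]
 [683.3  67.3]
 [610.4  65.7]] [[681.8  69.3]
 [614.   66.1]]
[[13, 113, 108], [13, 101, 93], [13, 102, 95], [13, 103, 94], [14, 100, 89], [14, 97, 84], [14, 107, 100], [13, 117, 113], [12, 114, 119], [13, 117, 118], [12, 117, 118], [12, 113, 120], [17, 98, 210], [21, 86, 233], [21, 86, 234]]
[[317.5 222.9]
 [317.6 219.7]
 [317.9 378.5]
 [317.9 370.9]]
```

Call:
{"method": "step_arm", "body": {"plan": [[0.15, 0.023, 0.05, 0, 40], [0.301, 0.023, 0.15, 0, 40], [0.301, 0.023, 0.3, 0, 40], [0.301, 0.023, 0.42, 0, 40], [0.301, 0.023, 0.53, 0, 40], [0.301, 0.023, 0.6, 0, 40], [0.301, 0.023, 0.633, 0, 40], [0.301, 0.023, 0.633, 0, 40], [0.301, 0.023, 0.633, 0, 40]]}}

```text
time_s: 26.13
tcp_pos: [0.6505, 0.0235, -0.0068]
eef_rot: [-180.0, -0.0, -87.3]
contact_force: [0.4, 1.3, -0.1]
gripper_width: 0.0494
gripper_force: 15.0
```

Call:
{"method": "step_arm", "body": {"plan": [[0, 0, 0.012, 0, 40], [0, 0, 0.02, 0, 40], [0, 0, 0.02, 0, 40]]}}

```text
time_s: 26.38
tcp_pos: [0.6507, 0.0243, -0.0117]
eef_rot: [-179.9, 0.0, -87.3]
contact_force: [-0.5, 0.2, 0.2]
gripper_width: 0.0498
gripper_force: 15.0
```

Call:
{"method": "step_arm", "body": {"plan": [[0, 0, 0.006, 0, 40], [0, 0, 0.006, 0, 40]]}}

```text
time_s: 26.55
tcp_pos: [0.6504, 0.0243, -0.0138]
eef_rot: [-180.0, 0.0, -87.3]
contact_force: [-0.2, -0.3, -0.5]
gripper_width: 0.0492
gripper_force: 15.0
```

Call:
{"method": "step_arm", "body": {"plan": [[-0.008, 0, 0, 0, 40], [-0.008, 0, 0, 0, 40]]}}

```text
time_s: 26.72
tcp_pos: [0.6502, 0.0264, -0.0139]
eef_rot: [-180.0, 0.0, -87.3]
contact_force: [0.1, -0.2, 0.3]
gripper_width: 0.0499
gripper_force: 15.0
```

Call:
{"method": "step_arm", "body": {"plan": [[-0.006, 0, 0, 0, 40], [-0.006, 0, 0, 0, 40]]}}

```text
time_s: 26.88
tcp_pos: [0.6501, 0.0279, -0.0141]
eef_rot: [-180.0, 0.0, -87.3]
contact_force: [0.2, -0.7, 0.1]
gripper_width: 0.0501
gripper_force: 15.0
```

Call:
{"method": "step_arm", "body": {"plan": [[-0.006, 0, 0, 0, 40], [-0.006, 0, 0, 0, 40]]}}

```text
time_s: 27.05
tcp_pos: [0.65, 0.0289, -0.0141]
eef_rot: [180.0, -0.0, -87.3]
contact_force: [0.3, -2.0, -0.4]
gripper_width: 0.0498
gripper_force: 15.0
```

Call:
{"method": "step_arm", "body": {"plan": [[-0.004, 0, 0, 0, 40], [-0.004, 0, 0, 0, 40]]}}

```text
time_s: 27.22
tcp_pos: [0.6499, 0.029, -0.0141]
eef_rot: [180.0, -0.1, -87.3]
contact_force: [0.5, -6.6, -0.5]
gripper_width: 0.0499
gripper_force: 15.0
```

Call:
{"method": "step_arm", "body": {"plan": [[0, 0, 0.006, 0, 40], [0, 0, 0.006, 0, 40]]}}

```text
time_s: 27.38
tcp_pos: [0.6499, 0.029, -0.0153]
eef_rot: [180.0, -0.1, -87.3]
contact_force: [0.8, -6.0, 2.0]
gripper_width: 0.0499
gripper_force: 15.0
```

Stop and board are both felt. I release and lift, heading towards the small panel at (422.5,271).

Call:
{"method": "step_arm", "body": {"plan": [[0, 0, 0, 0, 64], [0, 0, 0, 0, 64], [0, 0, 0, 0, 64], [0, 0, -0.04, 0, 64], [0, 0, -0.15, 0, 64], [0, 0, -0.3, 0, 70], [0, 0, -0.45, 0, 76], [0, 0, -0.6, 0, 80], [0, 0, -0.65, 0, 80], [0, 0, -0.65, 0, 80]]}}

```text
time_s: 28.22
tcp_pos: [0.6527, 0.0309, 0.1533]
eef_rot: [-179.5, 0.1, -87.2]
contact_force: [0.4, -0.6, 0.7]
gripper_width: 0.0799
gripper_force: 0.0
```

```bash
python3 w.py w9; python3 - <<'E'
from m2 import *
st=pickle.load(open('pics/w9.pkl','rb'));I=cv2.imread('pics/w9.png');c=cam('wrist',st)
h=cv2.cvtColor(I,cv2.COLOR_BGR2HSV).astype(int);p=proj(c,(.6495,.029,.012))[0].astype(int);print(p,h[p[1],p[0]])
print(rect(c,blob((h[...,2]>185)&(h[...,1]<45),p),.012))
E
```

```text
28.2167 [0.6527 0.0309 0.1533] [-1.7949e+02  9.0000e-02 -8.7240e+01] [ 19.8  20.2  -6.9   0.1 -62.4 -17.1]
[323 219] [ 23  13 239]
[649.1  28.4  75.6  45.7 -87.2]
```

Call:
{"method": "step_arm", "body": {"plan": [[-1, 0.872, 0, -1, 80], [-1, 0.872, 0, -1, 80], [-1, 0.872, 0, -1, 80], [-1, 0.872, 0, -1, 80], [-1, 0.872, 0, -1, 80], [-1, 0.872, 0, -1, 80], [-1, 0.872, 0, -1, 80], [-1, 0.872, 0, -1, 80], [-1, 0.872, 0, -1, 80]]}}

```text
time_s: 29.02
tcp_pos: [0.4164, 0.2732, 0.1468]
eef_rot: [-180.0, 0.0, -26.6]
contact_force: [0.3, -0.5, 1.3]
gripper_width: 0.0801
gripper_force: 0.0
```

Call:
{"method": "step_arm", "body": {"plan": [[0, 0, 0, -0.68, 80], [0, 0, 0, -0.68, 80], [0, 0, 0, -0.68, 80], [0, 0, 0, -0.68, 80], [0, 0, 0, -0.68, 80], [0, 0, 0, -0.68, 80], [0, 0, 0, -0.68, 80], [0, 0, 0, -0.68, 80]]}}

```text
time_s: 29.68
tcp_pos: [0.42, 0.2693, 0.1465]
eef_rot: [180.0, 0.1, 13.3]
contact_force: [0.8, -0.2, 0.8]
gripper_width: 0.0798
gripper_force: 0.0
```

```bash
python3 w.py w10; python3 - <<'E'
from m2 import *
st=pickle.load(open('pics/w10.pkl','rb'));c=cam('wrist',st)
p=proj(c,(.4225,.271,.008))[0]; print(p)
meas('w10',{'small':tuple(p.astype(int))})
E
```

```text
29.6833 [0.42   0.2693 0.1465] [1.7997e+02 5.0000e-02 1.3340e+01] [ 55.3   6.8 -26.   -0.  -57.3  48.1]
[318.55113219 218.75057799]
small [420.5 271.   55.7  45.3  14.1] 3038 [ 23  14 237]
```

Call:
{"method": "step_arm", "body": {"plan": [[0.004, -0.006, 0.12, -0.012, 76], [0.004, -0.006, 0.28, -0.012, 72], [0.004, -0.006, 0.42, -0.012, 68], [0.004, -0.006, 0.54, -0.012, 66], [0.004, -0.006, 0.62, -0.012, 66], [0.004, -0.006, 0.65, -0.012, 66], [0.004, -0.006, 0.66, -0.012, 66], [0.004, -0.006, 0.66, -0.012, 66], [0.004, -0.006, 0.66, -0.012, 40], [0.004, -0.006, 0.66, -0.012, 40], [0.004, -0.006, 0.66, -0.012, 40], [0.004, -0.006, 0.66, -0.012, 40]], "newtons": 12}}

```text
time_s: 30.73
tcp_pos: [0.4216, 0.272, -0.0169]
eef_rot: [-179.9, -0.1, 14.2]
contact_force: [-1.0, -0.1, 5.4]
gripper_width: 0.05
gripper_force: 12.0
```

Call:
{"method": "step_arm", "body": {"plan": [[0, 0, 0, 0, 40], [0, 0, 0, 0, 40]]}}

```text
time_s: 30.9
tcp_pos: [0.4216, 0.272, -0.0169]
eef_rot: [-179.9, -0.1, 14.2]
contact_force: [-1.6, -0.2, 6.9]
gripper_width: 0.0498
gripper_force: 12.0
```

Call:
{"method": "step_arm", "body": {"plan": [[0, 0, -0.1, 0, 40], [0, 0, -0.25, 0, 40], [0, 0, -0.4, 0.05, 40], [0.1, 0.15, -0.5, 0.2, 40], [0.25, 0.4, -0.5, 0.4, 40], [0.4, 0.7, -0.5, 0.6, 40], [0.5, 1, -0.5, 1, 40], [0.5, 1, -0.5, 1, 40], [0.5, 1, -0.5, 1, 40], [0.5, 1, -0.5, 1, 40], [0.5, 1, -0.5, 1, 40], [0.5, 1, -0.5, 1, 40]]}}

```text
time_s: 31.9
tcp_pos: [0.6041, 0.0576, 0.1066]
eef_rot: [180.0, 0.0, -46.3]
contact_force: [0.4, 0.7, 0.3]
gripper_width: 0.0494
gripper_force: 12.0
```

Call:
{"method": "step_arm", "body": {"plan": [[0, 0, 0, 0.69, 40], [0, 0, 0, 0.69, 40], [0, 0, 0, 0.69, 40], [0, 0, 0, 0.69, 40], [0, 0, 0, 0.69, 40], [0, 0, 0, 0.69, 40], [0, 0, 0, 0.69, 40], [0, 0, 0, 0.69, 40]]}}

```text
time_s: 32.57
tcp_pos: [0.6032, 0.0604, 0.1072]
eef_rot: [-180.0, 0.0, -86.8]
contact_force: [-0.5, 1.3, 0.3]
gripper_width: 0.0497
gripper_force: 12.0
```

Call:
{"method": "step_arm", "body": {"plan": [[0.2, -0.1, 0, 0, 40], [0.36, -0.174, 0.1, 0.007, 40], [0.36, -0.174, 0.2, 0.007, 40], [0.36, -0.174, 0.3, 0.007, 40], [0.36, -0.174, 0.38, 0.007, 40], [0.36, -0.174, 0.4, 0.007, 40], [0.36, -0.174, 0.4, 0.007, 40], [0.36, -0.174, 0.4, 0.007, 40]]}}

```text
time_s: 33.23
tcp_pos: [0.6521, -0.0276, 0.0078]
eef_rot: [-180.0, -0.0, -87.4]
contact_force: [-0.2, -0.1, 0.4]
gripper_width: 0.0495
gripper_force: 12.0
```

```bash
python3 w.py w11; python3 - <<'E'
from m2 import *
st=pickle.load(open('pics/w11.pkl','rb'));I=cv2.imread('pics/w11.png');c=cam('wrist',st)
h=cv2.cvtColor(I,cv2.COLOR_BGR2HSV).astype(int)
R=Ro.from_euler('xyz',st['eef_rot'],degrees=True).as_matrix()
print(proj(c,[st['tcp_pos']+R@np.array(v)/1000 for v in[(30,0,-28),(29,0,-28),(30,0,-26),(-30,0,-28),(-30,0,-26),(30,25,-28),(30,-25,-28)]]).round(1))
for col in(290,318,345): 
    m=np.where(h[200:300,col,1]<60)[0]; print(col,[(k,h[k,col].tolist()) for k in range(224,246,2)])
cv2.imwrite('pics/ck5.png',I)
E
```

```text
33.2333 [ 0.6521 -0.0276  0.0078] [-1.7996e+02 -1.0000e-02 -8.7400e+01] [ 14.7  28.6 -15.1   0.  -46.3 -12.1]
[[317.5 246.2]
 [317.5 248.3]
 [317.5 244.8]
 [317.8 363.8]
 [317.8 361.3]
 [374.5 246.2]
 [260.5 246.2]]
290 [(224, [12, 121, 135]), (226, [12, 123, 131]), (228, [12, 121, 133]), (230, [11, 119, 133]), (232, [12, 121, 131]), (234, [13, 124, 132]), (236, [12, 117, 135]), (238, [12, 122, 134]), (240, [11, 123, 131]), (242, [13, 110, 125]), (244, [15, 100, 127])]
318 [(224, [13, 105, 102]), (226, [12, 105, 100]), (228, [12, 103, 99]), (230, [12, 95, 102]), (232, [11, 102, 100]), (234, [10, 103, 97]), (236, [12, 103, 97]), (238, [13, 106, 96]), (240, [11, 96, 98]), (242, [14, 101, 116]), (244, [15, 97, 124])]
345 [(224, [12, 103, 97]), (226, [12, 108, 97]), (228, [12, 106, 94]), (230, [14, 104, 96]), (232, [12, 99, 93]), (234, [11, 101, 93]), (236, [12, 107, 93]), (238, [11, 101, 93]), (240, [13, 100, 89]), (242, [14, 99, 108]), (244, [15, 97, 123])]
```

View pics/ck5.png

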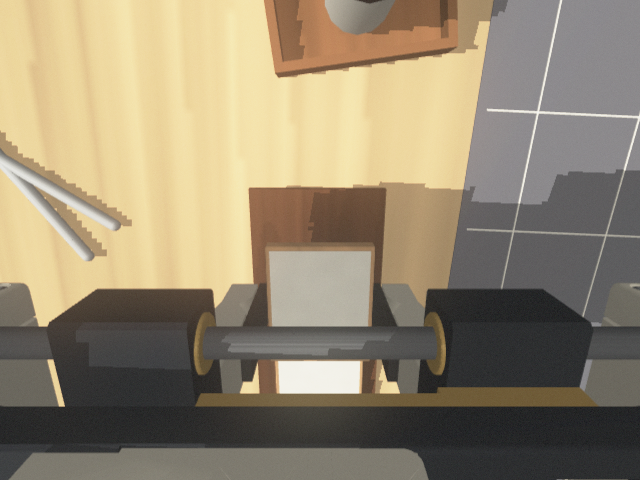

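Wrist view: the small panel is held level and in line, front edge at row 244, rear edge at 360, with the white of the large panel behind it at (320,378). I shift 2 mm and lower with a light grip.

Call:
{"method": "step_arm", "body": {"plan": [[-0.008, 0, 0.02, 0, 40], [-0.008, 0, 0.035, 0, 40], [-0.008, 0, 0.042, 0, 40], [-0.008, 0, 0.042, 0, 40]], "newtons": 6}}

```text
time_s: 33.62
tcp_pos: [0.6512, -0.0259, -0.0037]
eef_rot: [180.0, 0.0, -87.6]
contact_force: [-0.3, 0.1, -0.4]
gripper_width: 0.0501
gripper_force: 6.0
```

Call:
{"method": "step_arm", "body": {"plan": [[0, 0, 0.008, 0, 40], [0, 0, 0.008, 0, 40]]}}

```text
time_s: 33.78
tcp_pos: [0.6517, -0.0261, -0.0055]
eef_rot: [-180.0, -0.0, -87.6]
contact_force: [0.4, 0.1, 0.9]
gripper_width: 0.0499
gripper_force: 6.0
```

Call:
{"method": "step_arm", "body": {"plan": [[0, 0, 0.008, 0, 40], [0, 0, 0.008, 0, 40]]}}

```text
time_s: 33.95
tcp_pos: [0.6517, -0.0263, -0.0075]
eef_rot: [-180.0, -0.0, -87.6]
contact_force: [-0.0, -0.3, 3.1]
gripper_width: 0.05
gripper_force: 6.0
```

Call:
{"method": "step_arm", "body": {"plan": [[0, 0, 0.006, 0, 40], [0, 0, 0.006, 0, 40]], "newtons": 4}}

```text
time_s: 34.12
tcp_pos: [0.6517, -0.0263, -0.009]
eef_rot: [-180.0, -0.0, -87.6]
contact_force: [0.5, -1.6, 2.6]
gripper_width: 0.0497
gripper_force: 4.0
```

Call:
{"method": "step_arm", "body": {"plan": [[0, 0, 0, 0, 52], [0, 0, 0, 0, 54], [0, 0, 0, 0, 58], [0, 0, 0, 0, 64], [0, 0, 0, 0, 64], [0, 0, -0.03, 0, 64], [0, 0, -0.1, 0, 64], [0, 0, -0.25, 0, 70], [0, 0, -0.4, 0, 76], [0, 0, -0.55, 0, 80], [0, 0, -0.65, 0, 80], [0, 0, -0.65, 0, 80]]}}

```text
time_s: 35.12
tcp_pos: [0.655, -0.026, 0.1614]
eef_rot: [-179.4, 0.0, -87.5]
contact_force: [1.0, 0.1, 0.2]
gripper_width: 0.0795
gripper_force: 0.0
```

```bash
python3 w.py w12; python3 - <<'E'
from m2 import *
st=pickle.load(open('pics/w12.pkl','rb'));I=cv2.imread('pics/w12.png');c=cam('wrist',st)
h=cv2.cvtColor(I,cv2.COLOR_BGR2HSV).astype(int)
m=(h[...,2]>185)&(h[...,1]<50)
for q,z in(((.6517,-.026,.016),.016),((.649,.045,.012),.012)):
    p=proj(c,q)[0].astype(int); print(p,rect(c,blob(m,p),z))
a=I[60:400,200:440]
def f(n):
    J=cv2.cvtColor(eyes.capture(n),cv2.COLOR_RGB2BGR);cv2.imwrite(f'pics/{n}9.png',J);return J
s=f('scene');d=f('side')
cv2.imwrite('pics/ck6.png',np.hstack([cv2.resize(a,(300,425)),cv2.resize(d[130:325,320:480],(350,425),interpolation=3)]))
E
```

```text
35.1167 [ 0.655  -0.026   0.1614] [-1.7937e+02  2.0000e-02 -8.7540e+01] [ 14.8  20.   -6.1   0.1 -63.2 -12.4]
[323 220] [651.1 -24.9  57.   46.4 -87.5]
[323 289] [648.9  36.7  59.6  46.  -87.2]
```

View pics/ck6.png

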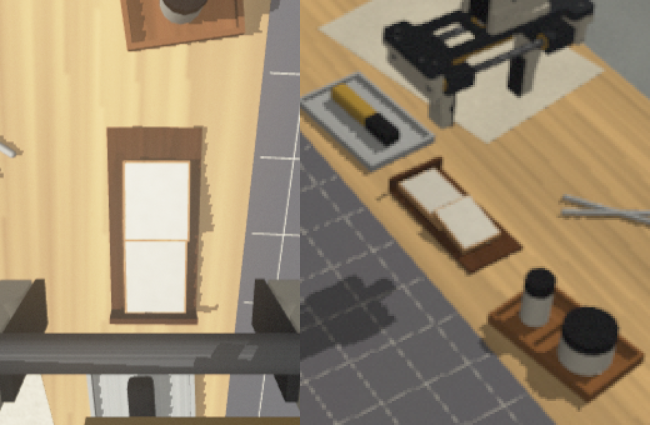

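Final views: both panels lie white side up in line on the fan tray, the large one at the stop and the small one lapping it by about 16 mm. The marker is in the pen tray, both pots stand upright in their bays, and the gripper is clear. I hand in.

```bash
python3 -c "
from plant import workorder
print(workorder.close_job())"
```

```text
the job is handed in; nothing more can be done
None
```

I handed the job in at about 35 s: the marker and both pots are in their trays, and the large panel is against the stop with the small one lapping it by about 16 mm; how it was judged was not reported.

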